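# Line up the vials in the pass-through tray

## Robot

A 6-joint arm with a two-finger parallel gripper is mounted at the origin on the work surface. World frame = base frame: x ahead of the robot, y to its left, z up, the work surface at z = 0. Lengths are in mm, angles in rad, forces in N, time in s.
With the tool pointing down it reaches from about 300 to 775 mm from the base axis. Payload 14.6 kg.
Tool frame: the origin (TCP) lies on the centre line of the jaws, within the pads' length; the fingertips stand 25 mm ahead of it and the grasp point (between the pads) lies 6 mm ahead of it; z points along the fingers, y is the line along which they close (so a half turn about z gives the same grasp; the last joint's range is limited). The gripper opens to 94 mm and grips with 3 to 60 N. Pads are 16 mm wide; open, the fingers measure 119 mm over their backs; the gripper's body (75 mm by 177 mm) begins 78 mm behind the grasp point.
Start: joints at [1.11, 0.3, 1.521, -0, 1.321, -0.067], TCP at [211.032, 507.893, 204.446] pointing down, gripper open.
Joint ranges: [-3.03, 3.03], [-0.79, 2.21], [0.23, 2.52], [-1.04, 4.18], [0, 3.07], [-2.55, 2.55]. Speed limits (rad/s): [2.22, 2.22, 2.57, 3.14, 3.14, 3.14].

## Interface

Orientations are given as a rotation vector (axis times angle).
In Python, from station import sensors, eyes, r gives the robot as it stands. The module is installed in compiled form; this text tells all that it offers.
- The arm moves only by the tool servo_tool, never from a script. Its argument "commands" is a list of rows, each an object of numbers: "jaw": the opening, from 0 (shut) to 1 (fully open); "x", "y", "z": the shift along the tool's x, y, z in mm; "wx", "wy", "wz": the turn, a rotation vector about the tool's x, y, z in rad. A call has 1 to 10 rows; each row shifts and turns the commanded pose from where the row before left it, along the tool's axes as they then stand; what a row does not reach is not made up. A row lasts 1/8 s, in which the tool goes at most 62.5 mm and 10.7 degrees, less where a joint would pass 70% of its speed; a pose out of reach is approached as far as the arm can. A call is refused whole if a number of a shift passes 62.5 or a number of a turn 0.188, either way. A call with a gripper value outside its range is refused whole. The fingers move at their own pace and stop on an object; "grip_force" is the grip in N (left out, the last holds). Time passes only in rows, so rows that do not move let the fingers close. It gives the time, the measured TCP pose, the force, the opening and the grip force at its end, in the units of the state.
- sensors.observe(): the state, without advancing time (a new reading comes with each control period).
- eyes.camera(name): name is "scene" or "top"; returns a dict with "frame" (400x640x3 uint8, blue, green, red), "fx", "fy", "cx", "cy" (pixels), "extrinsics" (4x4, takes a point from world to camera coordinates). Camera axes: x right, y up, looking along -z (the intrinsics and any distortion apply to the point x, -y, -z); pixel columns grow to the right and rows downward; lengths in mm; the calibration is good to about 2 mm. A picture is of the moment at which its call begins. There is no depth.
- r.sign_off(): hands the job in; it is judged then, once.
The state is a dict: "time": time; "joint_pos": joint angles; "qd": joint speeds; "effort": joint torques, N m; "tool_pos": TCP position; "orientation": TCP orientation; "wrist_force": force on the tool from outside, world axes, zero at the start; "moment": the same for the moment, N m; "width": finger opening in mm; "grip_force": force on a finger pad.
Only numpy, scipy, OpenCV 4.12 (cv2) and the standard library are available. Lean on these libraries where they do the work, as an engineer would, in place of code of your own. Each camera call takes 0.05 s, during which the arm holds its last target. There are 200 camera calls.

## Task

Get the tray ready for the pass-through: stand the four amber vials upright in it in one row in order of size, one centred on each ring mark, with the smallest at the end that has the white card and the largest at the other end. They are full glass vials, so set each one down on the tray without dropping it or tipping it over.

Things in the scene. Friction and masses are not known exactly. Their poses are not given: they have to be found in the camera images.
- vial_10: the smallest of four upright amber glass injection vials with grey flip-top seals and blank white labels: 24 mm in diameter, 50 mm tall in all; its straight body reaches from the base to about 29 mm up, above it a narrower shoulder and neck under a 20 mm wide seal; loose, about 24 g; origin at the centre of its underside, z up
- vial_20: the second smallest of four upright amber glass injection vials with grey flip-top seals and blank white labels: 32 mm in diameter, 60 mm tall in all; its straight body reaches from the base to about 36 mm up, above it a narrower shoulder and neck under a 20 mm wide seal; loose, about 40 g; origin at the centre of its underside, z up
- vial_50: the second largest of four upright amber glass injection vials with grey flip-top seals and blank white labels: 42 mm in diameter, 75 mm tall in all; its straight body reaches from the base to about 49 mm up, above it a narrower shoulder and neck under a 24 mm wide seal; loose, about 90 g; origin at the centre of its underside, z up
- vial_100: the largest of four upright amber glass injection vials with grey flip-top seals and blank white labels: 52 mm in diameter, 96 mm tall in all; its straight body reaches from the base to about 68 mm up, above it a narrower shoulder and neck under a 30 mm wide seal; loose, about 165 g; origin at the centre of its underside, z up
- tray: shallow grey tray with a dark liner, fixed on the left or right half of the bench: 340 mm long along its y, 170 mm wide along its x, rim 26 mm high, walls 3 mm; origin at the centre of its underside on the bench, liner surface 5 mm above it. The ring marks lie along its middle, 75 mm apart. The vials stand on a 2 mm blue-grey mat on the other half among things up to 36 mm high
- seat_a: light grey ring 62 mm across with a centre dot, printed on the tray's liner: the mark nearest the tray's -y end, 112.5 mm from the tray's middle; flat; origin at its centre on the liner surface, 5 mm above the bench, axes as the tray's
- seat_b: light grey ring 62 mm across with a centre dot, printed on the tray's liner: the next mark, 37.5 mm from the middle on the tray's -y side; flat; origin at its centre on the liner surface, 5 mm above the bench, axes as the tray's
- seat_c: light grey ring 62 mm across with a centre dot, printed on the tray's liner: the mark 37.5 mm from the middle on the tray's +y side; flat; origin at its centre on the liner surface, 5 mm above the bench, axes as the tray's
- seat_d: light grey ring 62 mm across with a centre dot, printed on the tray's liner: the mark nearest the tray's +y end, 112.5 mm from the middle; flat; origin at its centre on the liner surface, 5 mm above the bench, axes as the tray's
- card: white card in an upright holder clipped over one end wall of the tray (80 mm wide, 6 to 41 mm above the bench): it may be at the -y or the +y end; the other end has a steel bow handle instead; origin at bench height under its middle, 56 mm beyond the centre of the nearest ring mark
Things that resemble listed ones, but are neither listed nor needed, are in the scene too. Leave any red or yellow look-alike of the vial_100 alone.

How it is judged (in metres and radians):
At the end, for the whole second after the job is handed in: Each vial stands upright (within 0.1 rad) on the tray floor, at rest and released, within 12 mm of the centre of its own ring mark: from the card end to the handle end the 24, 32, 42 and 52 mm vials in that order (((horizontal distance between card and seat_a below 0.1 m and horizontal distance between vial_10 and seat_a below 0.012 m and horizontal distance between vial_20 and seat_b below 0.012 m and horizontal distance between vial_50 and seat_c below 0.012 m and horizontal distance between vial_100 and seat_d below 0.012 m) or (not (horizontal distance between card and seat_a below 0.1 m) and horizontal distance between vial_10 and seat_d below 0.012 m and horizontal distance between vial_20 and seat_c below 0.012 m and horizontal distance between vial_50 and seat_b below 0.012 m and horizontal distance between vial_100 and seat_a below 0.012 m)) and angle between each of vial_10, vial_20, vial_50, vial_100's own z axis and vertical below 0.1 rad and z of vial_10 in the frame of tray between 0.002 and 0.01 m and linear speed of each of vial_10, vial_20, vial_50, vial_100 below 0.02 m/s and angular speed of each of vial_10, vial_20, vial_50, vial_100 below 0.3 rad/s and z of vial_20 in the frame of tray between 0.002 and 0.01 m and z of vial_50 in the frame of tray between 0.002 and 0.01 m and z of vial_100 in the frame of tray between 0.002 and 0.01 m); the robot touches nothing.
It fails at once if a vial is tipped over (angle between any of vial_10, vial_20, vial_50, vial_100's own z axis and vertical above 0.7 rad).
It fails at once if a vial is dropped (falls freely, more than about 2 cm) ((contact force between vial_10 and anything else below 0.01 N and linear speed of vial_10 above 0.6 m/s) or (contact force between vial_20 and anything else below 0.01 N and linear speed of vial_20 above 0.6 m/s) or (contact force between vial_50 and anything else below 0.01 N and linear speed of vial_50 above 0.6 m/s) or (contact force between vial_100 and anything else below 0.01 N and linear speed of vial_100 above 0.6 m/s)).
It also fails if it takes over 118 s, if anything falls off the work surface, if the arm or the gripper's body presses on something with over 40 N, if the wrist force passes 120 N, or if a joint passes its speed limit or range.

## Working session

There is one attempt and no reset: what is moved stays moved. The work goes in short steps, Python scripts to look and compute and a tool call to move; the robot and the scene stay as the last step left them, time stands still between calls to the robot, and variables do not carry over. Pictures are saved under pics/ and viewed, at most 14 in all, crops included, and the job is handed in when it is done.

Besides the shell and the picture viewer there is one more tool, called as a command line: name --argument value ..., lists and objects as JSON in quotes. servo_tool: Moves the arm, as the interface text tells. Its arguments: {"type":"object","properties":{"commands":{"type":"array"},"grip_force":{"type":"number"}},"required":["commands"]}

```bash
mkdir -p pics
python3 - <<'E'
from station import sensors, eyes, r
import cv2,numpy as np
s=sensors.observe()
print({k:(np.round(v,3).tolist() if not isinstance(v,str) else v) for k,v in s.items()})
for n in("top","scene"):
    c=eyes.camera(n); cv2.imwrite(f"pics/{n}0.png",c["frame"])
    print(n,c["fx"],c["fy"],c["cx"],c["cy"],np.round(c["extrinsics"],3).tolist(),[k for k in c])
E
```

```text
{'time': 0.0, 'joint_pos': [1.11, 0.3, 1.522, -0.0, 1.321, -0.067], 'qd': [-0.001, 0.0, -0.0, -0.001, 0.002, -0.0], 'effort': [-0.002, -53.18, -35.274, 0.071, 0.024, -0.0], 'tool_pos': [210.914, 507.669, 203.884], 'orientation': [-0.614, -3.081, 0.002], 'wrist_force': [-0.126, -0.312, 0.158], 'moment': [-0.042, 0.002, -0.027], 'grip_force': 0.0, 'width': 94.34}
top 459.598583051677 459.598583051677 316.8865984343572 204.44558801721774 [[-0.016, -1.0, -0.015, 66.007], [0.99, -0.018, 0.137, -486.148], [-0.137, -0.013, 0.99, -1227.713], [0.0, 0.0, 0.0, 1.0]] ['frame', 'fx', 'fy', 'cx', 'cy', 'extrinsics']
scene 422.8103557682499 422.8103557682499 317.96670867671793 196.9781839372905 [[-0.412, 0.911, -0.007, 179.931], [-0.656, -0.291, 0.697, 296.58], [0.633, 0.291, 0.717, -1386.692], [0.0, 0.0, 0.0, 1.0]] ['frame', 'fx', 'fy', 'cx', 'cy', 'extrinsics']
```

View pics/top0.png

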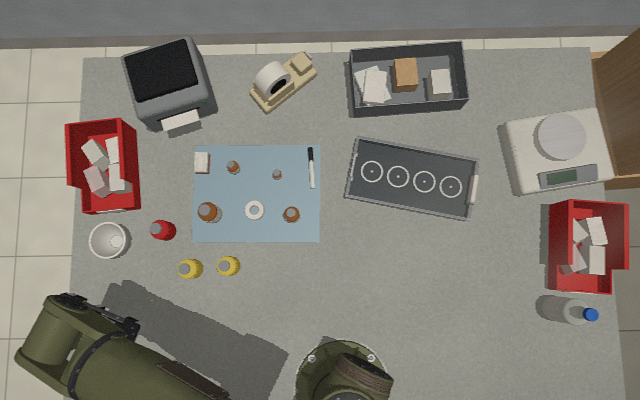

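View pics/scene0.png

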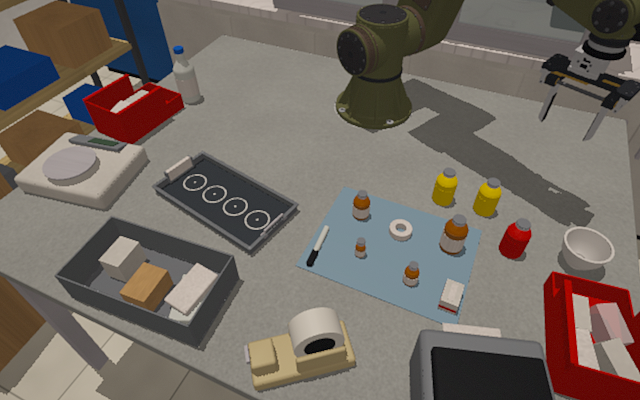

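The top view shows the vials on the mat at about (208,212), (291,213), (233,167) and (277,174). The rings run from (372,171) to (451,187), with the card at the right (-y) end near (475,188) and the handle on the left. The scene view agrees with this. Next I'll zoom in for precise measurement.

Run:
```python
import cv2
a=cv2.imread("pics/top0.png");b=cv2.imread("pics/scene0.png")
A=cv2.resize(a[140:250,190:325],None,fx=5,fy=5,interpolation=cv2.INTER_CUBIC)
B=cv2.resize(b[180:310,340:480],None,fx=4,fy=4,interpolation=cv2.INTER_CUBIC)
cv2.imwrite("pics/topc.png",A);cv2.imwrite("pics/scenec.png",B)
```

```text
(no output)
```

View pics/topc.png

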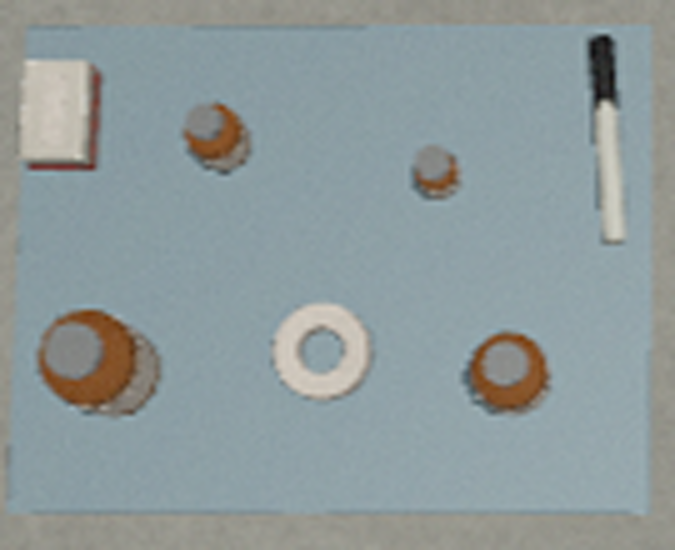

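View pics/scenec.png

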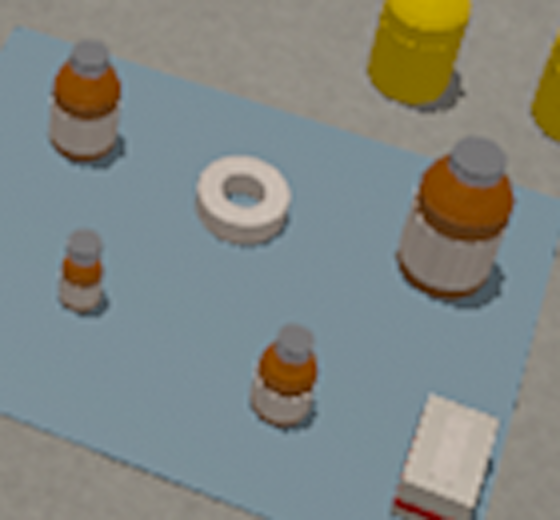

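Crop readings for the seal centres, in zoomed pixels: top view vial_10 (433,162), vial_20 (205,121), vial_50 (506,363), vial_100 (74,350). In the scene crop they are (86,238), (295,336), (91,50) and (480,152).

```bash
cat > h.py <<'E'
import numpy as np,cv2
from station import sensors, eyes, r
def ray(c,u,v,z):
    E=np.array(c["extrinsics"]);R=E[:3,:3];t=E[:3,3]
    o=-R.T@t; d=R.T@np.array([(u-c["cx"])/c["fx"],-(v-c["cy"])/c["fy"],-1.])
    return (o+d*(z-o[2])/d[2])[:2]
def rings(c,box):
    x0,y0,x1,y1=box; g=cv2.cvtColor(c["frame"],cv2.COLOR_BGR2GRAY)[y0:y1,x0:x1]
    g=cv2.resize(g,None,fx=4,fy=4,interpolation=cv2.INTER_CUBIC)
    cs,_=cv2.findContours((g>125).astype(np.uint8),cv2.RETR_LIST,cv2.CHAIN_APPROX_NONE)
    out=[]
    for k in cs:
        if len(k)<40: continue
        (a,b),ax,_=cv2.fitEllipse(k)
        if 64<max(ax)<120 and min(ax)>40: out.append(((a+.5)/4-.5+x0,(b+.5)/4-.5+y0,max(ax)/4))
    return np.array(out)
E
python3 - <<'E'
from h import *
T=eyes.camera("top");S=eyes.camera("scene")
for n,(a,b),(p,q),h in [("10",(433,162),(86,238),52),("20",(205,121),(295,336),62),("50",(506,363),(91,50),77),("100",(74,350),(480,152),98)]:
    u,v=(a+.5)/5-.5+190,(b+.5)/5-.5+140
    f=T["frame"].astype(int); hsv=cv2.cvtColor(T["frame"],cv2.COLOR_BGR2HSV)
    yy,xx=np.mgrid[:400,:640]; near=np.hypot(xx-u,yy-v)<8
    m=near&(np.abs(f[...,0]-f[...,2])<22)&(hsv[...,2]>100)
    mu=(xx[m].mean(),yy[m].mean())
    print(n,np.round([u,v],1),np.round(mu,1),m.sum(),"top",ray(T,u,v,h).round(1),"scene",ray(S,(p+.5)/4-.5+340,(q+.5)/4-.5+180,h).round(1))
for c,b in((T,(345,135,480,220)),(S,(150,150,300,250))):
    R=rings(c,b); 
    for e in R[R[:,0].argsort()]: print(e.round(1),ray(c,e[0],e[1],5).round(1))
print(ray(T,475,188,41).round(),ray(T,347,180,26).round())
E
```

```text
10 [276.2 172. ] [276.7 173.6] 69 top [576.3 167.3] scene [575.5 167.7]
20 [230.6 163.8] [230.4 163.7] 55 top [599.4 290.6] scene [599.9 291.3]
50 [290.8 212.2] [290.6 211.5] 71 top [461.8 126.5] scene [460.4 126.7]
100 [204.4 209.6] [203.5 209.3] 111 top [470.1 350.6] scene [468.6 352.1]
[371.5 171.   18.6] [583.9 -98.1]
[371.5 171.1  22.4] [583.8 -98.1]
[397.6 176.2  22.6] [ 567.7 -171.3]
[397.6 176.1  18.7] [ 567.8 -171.3]
[423.9 181.2  22.7] [ 551.7 -244.6]
[423.9 181.2  18.8] [ 551.9 -244.7]
[450.3 186.3  19. ] [ 535.8 -317.9]
[450.3 186.4  22.9] [ 535.7 -318. ]
[194.5 182.   22.8] [ 537.4 -318.6]
[214.1 193.8  24.6] [ 553.6 -245.1]
[214.1 193.6  20.9] [ 553.1 -245.4]
[234.8 206.3  25.1] [ 569.6 -171.7]
[234.8 206.1  21.4] [ 569.1 -171.9]
[256.7 219.5  25.6] [585.6 -98.3]
[256.8 219.4  21.9] [585.3 -98.5]
[ 524. -375.] [555. -27.]
```

Both views agree to within 2 mm, and the ring spacing comes out at 75 mm. The card is at the -y end. First I'll turn the jaws so they close across the tray row, at yaw -12.3°.

servo_tool --commands '[{"wz": 0.174,"jaw": 0.55},{"wz": 0.174},{"wz": 0.174},{"wz": 0.174},{"wz": 0.174},{"wz": 0.174},{"wz": 0.174},{"wz": 0.174},{}]' --grip_force 12

```text
invalid input at $.commands[0]: expected keys jaw, x, y, z, wx, wy, wz
```

```bash
cat >> h.py <<'E'
from scipy.spatial.transform import Rotation as Ro
P=dict(v10=(576,167.5),v20=(599.7,291),v50=(461,126.6),v100=(469.4,351.3),A=(536.5,-318.2),B=(552.6,-245),C=(568.5,-171.6),D=(584.6,-98.3))
def go(*tg):
    s=sensors.observe();R=Ro.from_rotvec(s["orientation"]);p=np.array(s["tool_pos"])
    y=R.as_matrix()[:,1];z=R.as_matrix()[:,2]
    yaw=np.arctan2(y[1],y[0])
    e=np.arctan2(-.2138,.9769)-yaw
    e=(e+np.pi/2)%np.pi-np.pi/2
    print("t",round(s["time"],2),"p",p.round(1),"wz needed",round(-e,3),"tilt z",z.round(3),"w",round(s["width"],1),"gf",round(s["grip_force"],1),"F",np.round(s["wrist_force"],1))
    for n,zz in tg:
        q=np.array([*P[n],zz]); d=R.inv().apply(q-p); print("->",n,zz,"tool shift",d.round(1)); p=q
E
python3 -c "
from h import *
go(('v10',140),('v10',32))"
```

```text
t 0.2 p [211.  507.8 204.1] wz needed 1.392 tilt z [-0.    -0.001 -1.   ] w 94.0 gf 0.0 F [-0.7 -0.2  0.8]
-> v10 140 tool shift [-467.7 -174.1   64.2]
-> v10 32 tool shift [-0.00e+00  1.00e-01  1.08e+02]
```

servo_tool --commands '[{"jaw": 0.55,"x": 0,"y": 0,"z": 0,"wx": 0,"wy": 0,"wz": 0.174},{"jaw": 0.55,"x": 0,"y": 0,"z": 0,"wx": 0,"wy": 0,"wz": 0.174},{"jaw": 0.55,"x": 0,"y": 0,"z": 0,"wx": 0,"wy": 0,"wz": 0.174},{"jaw": 0.55,"x": 0,"y": 0,"z": 0,"wx": 0,"wy": 0,"wz": 0.174},{"jaw": 0.55,"x": 0,"y": 0,"z": 0,"wx": 0,"wy": 0,"wz": 0.174},{"jaw": 0.55,"x": 0,"y": 0,"z": 0,"wx": 0,"wy": 0,"wz": 0.174},{"jaw": 0.55,"x": 0,"y": 0,"z": 0,"wx": 0,"wy": 0,"wz": 0.174},{"jaw": 0.55,"x": 0,"y": 0,"z": 0,"wx": 0,"wy": 0,"wz": 0.174},{"jaw": 0.55,"x": 0,"y": 0,"z": 0,"wx": 0,"wy": 0,"wz": 0}]' --grip_force 12

```text
time: 1.32
tool_pos: [211.0, 507.8, 204.3]
orientation: [2.446, 1.971, -0.001]
wrist_force: [-1.2, 0.7, 0.4]
width: 51.7
grip_force: 0.0
```

```bash
python3 -c "
from h import *
go(('v10',140),('v10',32))"
```

```text
t 1.32 p [211.  507.8 204.3] wz needed 0.002 tilt z [-0. -0. -1.] w 51.7 gf 0.0 F [-1.2  0.7  0.4]
-> v10 140 tool shift [-255.   428.9   64.3]
-> v10 32 tool shift [  0.   0. 108.]
```

servo_tool --commands '[{"jaw": 0.55,"x": -25.5,"y": 42.9,"z": 6.4,"wx": 0,"wy": 0,"wz": 0},{"jaw": 0.55,"x": -25.5,"y": 42.9,"z": 6.4,"wx": 0,"wy": 0,"wz": 0},{"jaw": 0.55,"x": -25.5,"y": 42.9,"z": 6.4,"wx": 0,"wy": 0,"wz": 0},{"jaw": 0.55,"x": -25.5,"y": 42.9,"z": 6.4,"wx": 0,"wy": 0,"wz": 0},{"jaw": 0.55,"x": -25.5,"y": 42.9,"z": 6.4,"wx": 0,"wy": 0,"wz": 0},{"jaw": 0.55,"x": -25.5,"y": 42.9,"z": 6.4,"wx": 0,"wy": 0,"wz": 0},{"jaw": 0.55,"x": -25.5,"y": 42.9,"z": 6.4,"wx": 0,"wy": 0,"wz": 0},{"jaw": 0.55,"x": -25.5,"y": 42.9,"z": 6.4,"wx": 0,"wy": 0,"wz": 0},{"jaw": 0.55,"x": -25.5,"y": 42.9,"z": 6.4,"wx": 0,"wy": 0,"wz": 0},{"jaw": 0.55,"x": -25.5,"y": 42.9,"z": 6.4,"wx": 0,"wy": 0,"wz": 0}]'

```text
time: 2.58
tool_pos: [576.8, 165.9, 140.2]
orientation: [-2.442, -1.976, -0.0]
wrist_force: [-0.7, -0.1, 0.4]
width: 52.0
grip_force: 0.0
```

```bash
python3 -c "
from h import *
go(('v10',32))"
```

```text
t 2.58 p [576.8 165.9 140.2] wz needed 0.005 tilt z [ 0.  0. -1.] w 52.0 gf 0.0 F [-0.7 -0.1  0.4]
-> v10 32 tool shift [  1.3  -1.1 108.2]
```

servo_tool --commands '[{"jaw": 0.55,"x": 1.3,"y": -1.1,"z": 30,"wx": 0,"wy": 0,"wz": 0},{"jaw": 0.55,"x": 0,"y": 0,"z": 40,"wx": 0,"wy": 0,"wz": 0},{"jaw": 0.55,"x": 0,"y": 0,"z": 26,"wx": 0,"wy": 0,"wz": 0},{"jaw": 0.5,"x": 0,"y": 0,"z": 12,"wx": 0,"wy": 0,"wz": 0},{"jaw": 0.4,"x": 0,"y": 0,"z": 0,"wx": 0,"wy": 0,"wz": 0},{"jaw": 0.33,"x": 0,"y": 0,"z": 0,"wx": 0,"wy": 0,"wz": 0},{"jaw": 0.28,"x": 0,"y": 0,"z": 0,"wx": 0,"wy": 0,"wz": 0},{"jaw": 0.2,"x": 0,"y": 0,"z": 0,"wx": 0,"wy": 0,"wz": 0},{"jaw": 0.1,"x": 0,"y": 0,"z": 0,"wx": 0,"wy": 0,"wz": 0},{"jaw": 0.1,"x": 0,"y": 0,"z": 0,"wx": 0,"wy": 0,"wz": 0}]' --grip_force 12

```text
time: 3.82
tool_pos: [575.3, 168.8, 32.9]
orientation: [2.447, 1.97, 0.001]
wrist_force: [0.8, 0.0, 4.5]
width: 19.5
grip_force: 12.0
```

```bash
python3 -c "
from h import *
go(('v10',110),('A',110),('A',36))
c=eyes.camera('scene');cv2.imwrite('pics/g10.png',cv2.resize(c['frame'][130:330,280:520],None,fx=3,fy=3))"
```

```text
t 3.83 p [575.3 168.8  32.9] wz needed 0.0 tilt z [ 0.001  0.    -1.   ] w 19.5 gf 12.0 F [0.8 0.  4.5]
-> v10 110 tool shift [ -1.1   1.1 -77.1]
-> A 110 tool shift [-4.829e+02  6.500e+01 -1.000e-01]
-> A 36 tool shift [-0.  -0.1 74. ]
```

View pics/g10.png

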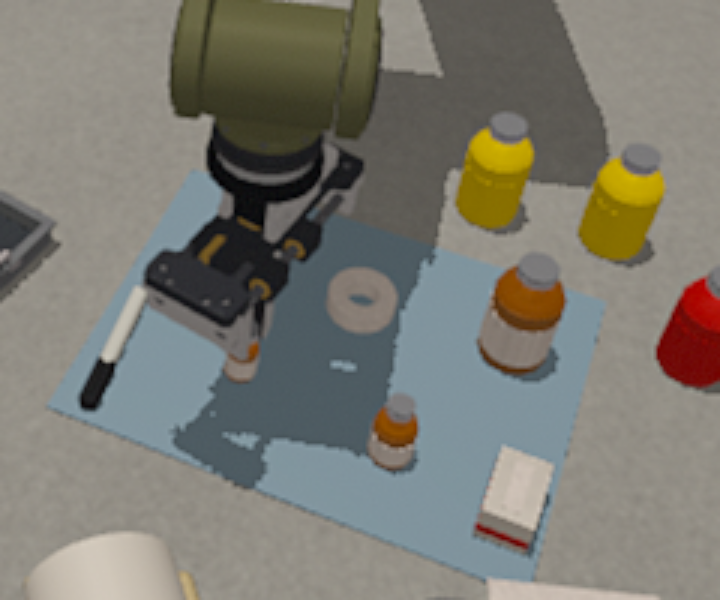

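The grip stopped at 19.5 mm, but a body grasp should stop at 24. The finger also looks off to the right of the vial, so I'll take a closer look before lifting.

```bash
python3 -c "
from h import *
c=eyes.camera('scene');t=eyes.camera('top')
A=cv2.resize(c['frame'][190:270,330:400],(525,600),interpolation=cv2.INTER_CUBIC)
B=cv2.resize(t['frame'][140:210,260:292],(275,600),interpolation=cv2.INTER_CUBIC)
cv2.imwrite('pics/g10b.png',np.hstack([A,B]))
def proj(c,p):
    q=np.array(c['extrinsics'])@[*p,1]; return (c['cx']+c['fx']*q[0]/-q[2], c['cy']+c['fy']*q[1]/q[2])
s=sensors.observe();p=np.array(s['tool_pos'])
for dz in(0,-25,): 
  for dx in (0,10,16): print(dz,dx,[round(k,1) for k in proj(c,p+[dx*.977,-dx*.214,dz])])
print(proj(c,[576,167.5,52]),proj(c,[576,167.5,2]))
"
```

```text
0 0 [np.float64(361.0), np.float64(244.6)]
0 10 [np.float64(358.6), np.float64(247.4)]
0 16 [np.float64(357.1), np.float64(249.2)]
-25 0 [np.float64(360.3), np.float64(251.3)]
-25 10 [np.float64(357.9), np.float64(254.1)]
-25 16 [np.float64(356.5), np.float64(255.9)]
(np.float64(360.94847420426674), np.float64(239.26355553997587)) (np.float64(359.515133366604), np.float64(252.85829327768369))
```

View pics/g10b.png

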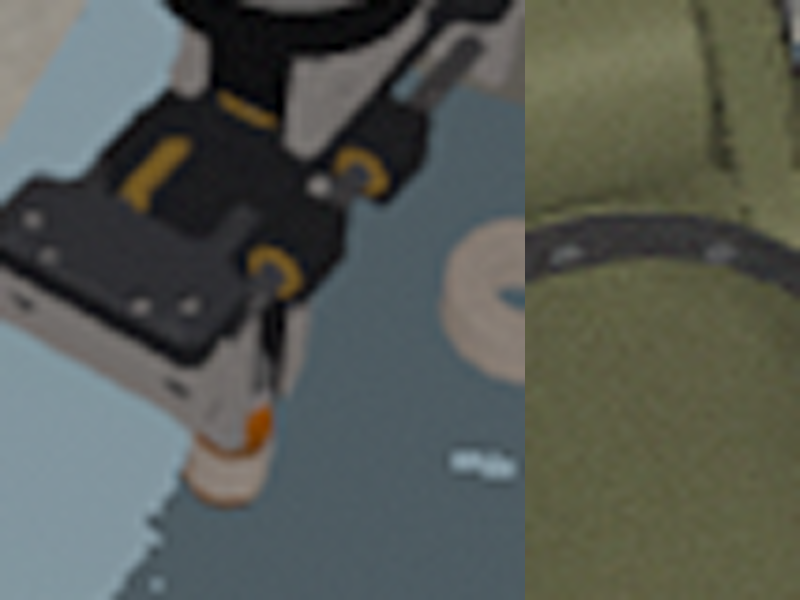

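```bash
cat >> h.py <<'E'
def proj(c,p):
    q=np.array(c['extrinsics'])@[*p,1]; return np.round((c['cx']+c['fx']*q[0]/-q[2], c['cy']+c['fy']*q[1]/q[2]),1)
E
python3 -c "
from h import *
c=eyes.camera('scene')
p=np.array([210.9,507.7,203.9])
for s in(-1,1):
  for w in (47,53,59): print(s*w,[proj(c,p+[s*w*.383,s*w*.924,dz]) for dz in (0,-10,-25)])
b=cv2.imread('pics/scene0.png')
cv2.imwrite('pics/tips.png',cv2.resize(b[40:150,520:640],None,fx=5,fy=5,interpolation=cv2.INTER_CUBIC))
"
```

```text
-47 [array([542.6, 120.8]), array([541. , 124.3]), array([538.6, 129.5])]
-53 [array([540.1, 119.7]), array([538.5, 123.2]), array([536.2, 128.4])]
-59 [array([537.7, 118.6]), array([536.1, 122.1]), array([533.8, 127.3])]
47 [array([583.2, 139. ]), array([581.2, 142.5]), array([578.3, 147.8])]
53 [array([586. , 140.2]), array([583.9, 143.8]), array([581., 149.])]
59 [array([588.7, 141.4]), array([586.7, 145. ]), array([583.7, 150.3])]
```

View pics/tips.png

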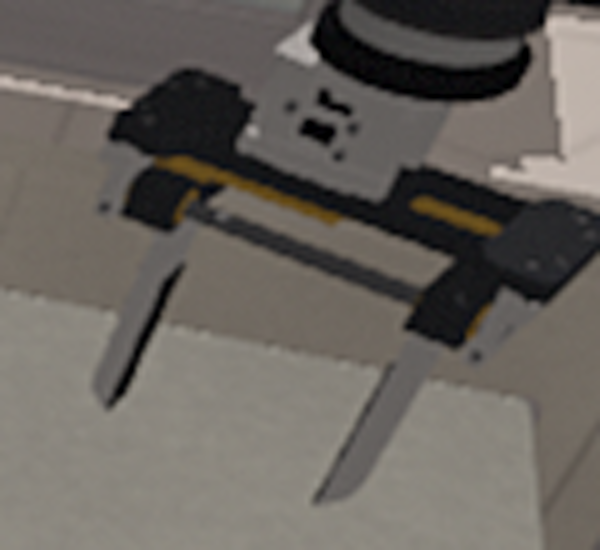

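The geometry doesn't match the text: in both poses the fingertips appear only about 2 mm ahead of the reported TCP, not 25 mm. The pads are therefore on the 20 mm seal. I'll open, go about 21 mm lower and grip the body.

servo_tool --commands '[{"jaw": 0.3,"x": 0,"y": 0,"z": 0,"wx": 0,"wy": 0,"wz": 0},{"jaw": 0.45,"x": 0,"y": 0,"z": 0,"wx": 0,"wy": 0,"wz": 0},{"jaw": 0.45,"x": 0,"y": 0,"z": 0,"wx": 0,"wy": 0,"wz": 0},{"jaw": 0.45,"x": 0,"y": 0,"z": 7,"wx": 0,"wy": 0,"wz": 0},{"jaw": 0.45,"x": 0,"y": 0,"z": 7,"wx": 0,"wy": 0,"wz": 0},{"jaw": 0.45,"x": 0,"y": 0,"z": 4,"wx": 0,"wy": 0,"wz": 0},{"jaw": 0.45,"x": 0,"y": 0,"z": 0,"wx": 0,"wy": 0,"wz": 0}]'

```text
time: 4.9
tool_pos: [574.7, 168.7, 14.0]
orientation: [-2.447, -1.97, 0.001]
wrist_force: [-0.3, 0.5, -0.1]
width: 42.1
grip_force: 0.0
```

```bash
python3 -c "
from h import *
go(('v10',10))
c=eyes.camera('scene')
A=cv2.resize(c['frame'][190:270,330:400],(525,600),interpolation=cv2.INTER_CUBIC)
cv2.imwrite('pics/g10c.png',A)"
```

```text
t 4.9 p [574.7 168.7  14. ] wz needed 0.0 tilt z [-0.001 -0.    -1.   ] w 42.1 gf 0.0 F [-0.3  0.5 -0.1]
-> v10 10 tool shift [-0.9  1.5  4. ]
```

View pics/g10c.png

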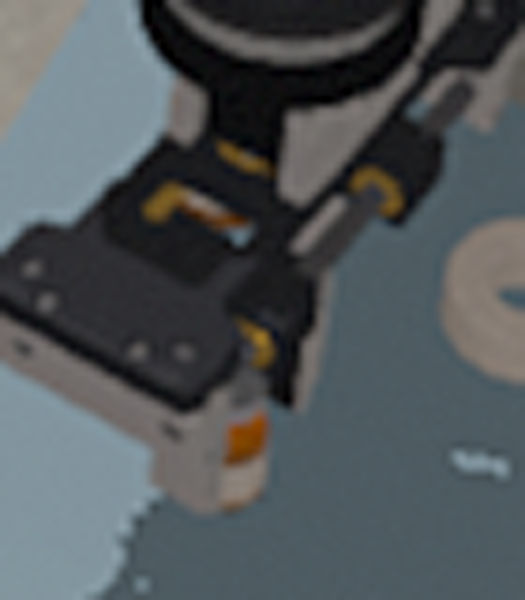

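The tip is now near the mat at about (357,258), level with the vial's base, and the force is zero. I'll go 2 mm lower and grip.

servo_tool --commands '[{"jaw": 0.4,"x": 0,"y": 0,"z": 2,"wx": 0,"wy": 0,"wz": 0},{"jaw": 0.33,"x": 0,"y": 0,"z": 0,"wx": 0,"wy": 0,"wz": 0},{"jaw": 0.28,"x": 0,"y": 0,"z": 0,"wx": 0,"wy": 0,"wz": 0},{"jaw": 0.2,"x": 0,"y": 0,"z": 0,"wx": 0,"wy": 0,"wz": 0},{"jaw": 0.15,"x": 0,"y": 0,"z": 0,"wx": 0,"wy": 0,"wz": 0},{"jaw": 0.15,"x": 0,"y": 0,"z": 0,"wx": 0,"wy": 0,"wz": 0}]'

```text
time: 5.7
tool_pos: [575.0, 168.7, 12.5]
orientation: [2.447, 1.97, 0.0]
wrist_force: [-0.8, -0.3, 0.3]
width: 23.9
grip_force: 12.0
```

```bash
python3 -c "
from h import *
go(('v10',110),('A',110),('A',36))"
```

```text
t 5.7 p [575.  168.7  12.5] wz needed 0.0 tilt z [ 0.  0. -1.] w 23.9 gf 12.0 F [-0.8 -0.3  0.3]
-> v10 110 tool shift [ -1.    1.2 -97.5]
-> A 110 tool shift [-482.9   65.    -0. ]
-> A 36 tool shift [-0. -0. 74.]
```

Width is 23.9 mm, so this is a body grasp. Lifting and carrying.

servo_tool --commands '[{"jaw": 0.15,"x": 0,"y": 0,"z": -15,"wx": 0,"wy": 0,"wz": 0},{"jaw": 0.15,"x": 0,"y": 0,"z": -40,"wx": 0,"wy": 0,"wz": 0},{"jaw": 0.15,"x": 0,"y": 0,"z": -40,"wx": 0,"wy": 0,"wz": 0},{"jaw": 0.15,"x": -25,"y": 3.4,"z": 0,"wx": 0,"wy": 0,"wz": 0},{"jaw": 0.15,"x": -50,"y": 6.7,"z": 0,"wx": 0,"wy": 0,"wz": 0},{"jaw": 0.15,"x": -55,"y": 7.4,"z": 0,"wx": 0,"wy": 0,"wz": 0},{"jaw": 0.15,"x": -55,"y": 7.4,"z": 0,"wx": 0,"wy": 0,"wz": 0},{"jaw": 0.15,"x": -55,"y": 7.4,"z": 0,"wx": 0,"wy": 0,"wz": 0},{"jaw": 0.15,"x": -55,"y": 7.4,"z": 0,"wx": 0,"wy": 0,"wz": 0},{"jaw": 0.15,"x": -55,"y": 7.4,"z": 0,"wx": 0,"wy": 0,"wz": 0}]'

```text
time: 6.95
tool_pos: [546.1, -185.1, 108.7]
orientation: [2.446, 1.97, 0.001]
wrist_force: [0.2, -1.1, -0.0]
width: 23.6
grip_force: 12.0
```

servo_tool --commands '[{"jaw": 0.15,"x": -50,"y": 6.7,"z": 0,"wx": 0,"wy": 0,"wz": 0},{"jaw": 0.15,"x": -42,"y": 5.6,"z": 0,"wx": 0,"wy": 0,"wz": 0},{"jaw": 0.15,"x": -20,"y": 2.7,"z": 0,"wx": 0,"wy": 0,"wz": 0},{"jaw": 0.15,"x": -10,"y": 1.3,"z": 0,"wx": 0,"wy": 0,"wz": 0},{"jaw": 0.15,"x": 0,"y": 0,"z": 0,"wx": 0,"wy": 0,"wz": 0}]'

```text
time: 7.58
tool_pos: [536.3, -305.4, 107.6]
orientation: [-2.447, -1.97, -0.0]
wrist_force: [-0.3, -1.0, -0.7]
width: 23.4
grip_force: 12.0
```

```bash
python3 -c "
from h import *
go(('A',50),('A',16))"
```

```text
t 7.58 p [ 536.3 -305.4  107.6] wz needed 0.001 tilt z [ 0.  0. -1.] w 23.4 gf 12.0 F [-0.3 -1.  -0.7]
-> A 50 tool shift [-12.4   2.9  57.6]
-> A 16 tool shift [-0. -0. 34.]
```

servo_tool --commands '[{"jaw": 0.15,"x": -12.4,"y": 2.9,"z": 0,"wx": 0,"wy": 0,"wz": 0},{"jaw": 0.15,"x": 0,"y": 0,"z": 30,"wx": 0,"wy": 0,"wz": 0},{"jaw": 0.15,"x": 0,"y": 0,"z": 28,"wx": 0,"wy": 0,"wz": 0},{"jaw": 0.15,"x": 0,"y": 0,"z": 20,"wx": 0,"wy": 0,"wz": 0},{"jaw": 0.15,"x": 0,"y": 0,"z": 8,"wx": 0,"wy": 0,"wz": 0},{"jaw": 0.15,"x": 0,"y": 0,"z": 3,"wx": 0,"wy": 0,"wz": 0},{"jaw": 0.15,"x": 0,"y": 0,"z": 0,"wx": 0,"wy": 0,"wz": 0},{"jaw": 0.15,"x": 0,"y": 0,"z": 0,"wx": 0,"wy": 0,"wz": 0}]'

```text
time: 8.57
tool_pos: [536.7, -318.9, 19.2]
orientation: [2.446, 1.97, 0.001]
wrist_force: [-0.2, 0.5, -0.9]
width: 23.4
grip_force: 12.0
```

```bash
python3 -c "
from h import *
go(('A',16))
c=eyes.camera('scene')
A=cv2.resize(c['frame'][120:260,130:310],None,fx=4,fy=4,interpolation=cv2.INTER_CUBIC)
cv2.imwrite('pics/p10.png',A)"
```

```text
t 8.57 p [ 536.7 -318.9   19.2] wz needed 0.0 tilt z [ 0.001 -0.001 -1.   ] w 23.4 gf 12.0 F [-0.2  0.5 -0.9]
-> A 16 tool shift [ 0.6 -0.3  3.2]
```

View pics/p10.png

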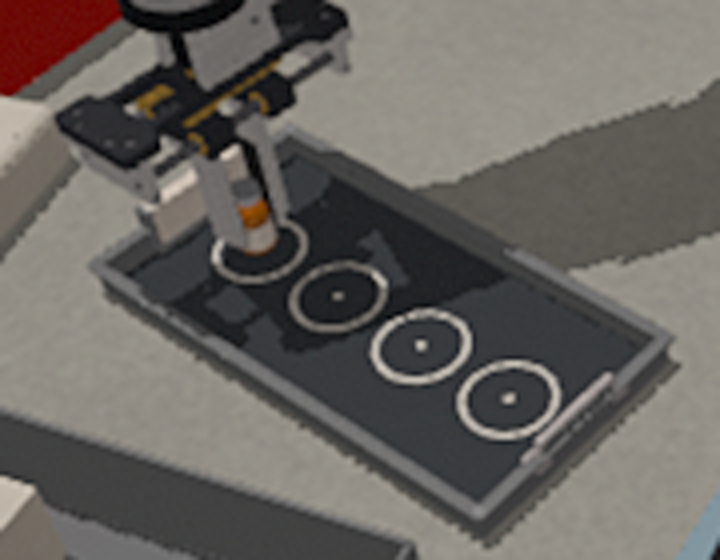

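Vial_10 is held at crop (258,243), about 3 mm above the floor and over the card-end ring centred near (260,250). I'll lower it the last 3 mm and release.

servo_tool --commands '[{"jaw": 0.15,"x": 0.6,"y": 0,"z": 1.5,"wx": 0,"wy": 0,"wz": 0},{"jaw": 0.15,"x": 0,"y": 0,"z": 1.5,"wx": 0,"wy": 0,"wz": 0},{"jaw": 0.15,"x": 0,"y": 0,"z": 0.5,"wx": 0,"wy": 0,"wz": 0},{"jaw": 0.27,"x": 0,"y": 0,"z": 0,"wx": 0,"wy": 0,"wz": 0},{"jaw": 0.35,"x": 0,"y": 0,"z": 0,"wx": 0,"wy": 0,"wz": 0},{"jaw": 0.5,"x": 0,"y": 0,"z": 0,"wx": 0,"wy": 0,"wz": 0},{"jaw": 0.5,"x": 0,"y": 0,"z": 0,"wx": 0,"wy": 0,"wz": 0},{"jaw": 0.5,"x": 0,"y": 0,"z": -20,"wx": 0,"wy": 0,"wz": 0},{"jaw": 0.55,"x": 0,"y": 0,"z": -50,"wx": 0,"wy": 0,"wz": 0},{"jaw": 0.6,"x": 0,"y": 0,"z": -50,"wx": 0,"wy": 0,"wz": 0}]'

```text
time: 9.88
tool_pos: [536.5, -318.0, 137.8]
orientation: [2.446, 1.97, 0.0]
wrist_force: [-0.3, 0.2, 0.6]
width: 55.8
grip_force: 0.0
```

```bash
python3 -c "
from h import *
go(('v20',135),('v20',16))"
```

```text
t 9.88 p [ 536.5 -318.   137.8] wz needed 0.0 tilt z [ 0.001 -0.    -1.   ] w 55.8 gf 0.0 F [-0.3  0.2  0.6]
-> v20 135 tool shift [608.5 -68.1   2.6]
-> v20 16 tool shift [ 0.00e+00 -1.00e-01  1.19e+02]
```

servo_tool --commands '[{"jaw": 0.6,"x": 40,"y": -4.5,"z": 0,"wx": 0,"wy": 0,"wz": 0},{"jaw": 0.6,"x": 60,"y": -6.7,"z": 0,"wx": 0,"wy": 0,"wz": 0},{"jaw": 0.6,"x": 60,"y": -6.7,"z": 0,"wx": 0,"wy": 0,"wz": 0},{"jaw": 0.6,"x": 60,"y": -6.7,"z": 0,"wx": 0,"wy": 0,"wz": 0},{"jaw": 0.6,"x": 60,"y": -6.7,"z": 0,"wx": 0,"wy": 0,"wz": 0},{"jaw": 0.6,"x": 60,"y": -6.7,"z": 0,"wx": 0,"wy": 0,"wz": 0},{"jaw": 0.6,"x": 60,"y": -6.7,"z": 0,"wx": 0,"wy": 0,"wz": 0},{"jaw": 0.6,"x": 60,"y": -6.7,"z": 0,"wx": 0,"wy": 0,"wz": 0},{"jaw": 0.6,"x": 60,"y": -6.7,"z": 0,"wx": 0,"wy": 0,"wz": 0},{"jaw": 0.6,"x": 60,"y": -6.7,"z": 0,"wx": 0,"wy": 0,"wz": 0}]'

```text
time: 11.12
tool_pos: [597.1, 264.5, 136.8]
orientation: [2.447, 1.97, 0.003]
wrist_force: [0.4, -0.5, 0.2]
width: 56.4
grip_force: 0.0
```

servo_tool --commands '[{"jaw": 0.6,"x": 20,"y": -2,"z": 0,"wx": 0,"wy": 0,"wz": 0},{"jaw": 0.6,"x": 0,"y": 0,"z": 0,"wx": 0,"wy": 0,"wz": 0},{"jaw": 0.6,"x": 0,"y": 0,"z": 0,"wx": 0,"wy": 0,"wz": 0}]'

```text
time: 11.5
tool_pos: [599.5, 280.8, 135.5]
orientation: [2.448, 1.969, 0.0]
wrist_force: [0.4, -0.7, -0.3]
width: 56.4
grip_force: 0.0
```

```bash
python3 -c "
from h import *
go(('v20',16))
S=eyes.camera('scene')
A=cv2.resize(S['frame'][150:310,130:460],None,fx=2.4,fy=2.4,interpolation=cv2.INTER_CUBIC)
cv2.imwrite('pics/c20.png',A)"
```

```text
t 11.5 p [599.5 280.8 135.5] wz needed -0.001 tilt z [ 0. -0. -1.] w 56.4 gf 0.0 F [ 0.4 -0.7 -0.3]
-> v20 16 tool shift [ 10.   -2.  119.5]
```

View pics/c20.png

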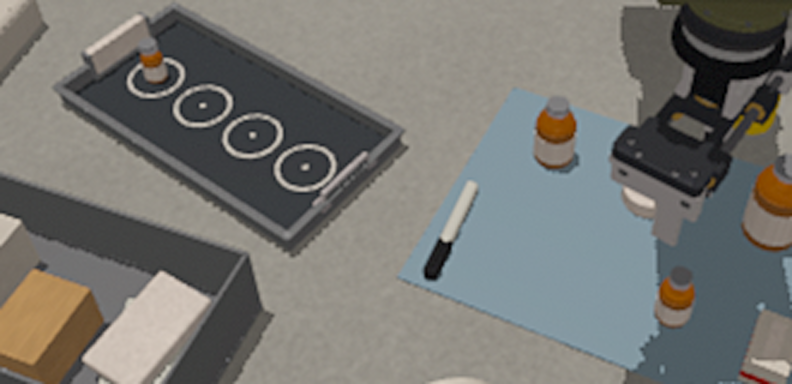

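Vial_10 stands at crop (155,76), in the middle of the card-end ring. Now vial_20.

servo_tool --commands '[{"jaw": 0.6,"x": 10,"y": -2,"z": 0,"wx": 0,"wy": 0,"wz": 0},{"jaw": 0.6,"x": 0,"y": 0,"z": 30,"wx": 0,"wy": 0,"wz": 0},{"jaw": 0.6,"x": 0,"y": 0,"z": 40,"wx": 0,"wy": 0,"wz": 0},{"jaw": 0.6,"x": 0,"y": 0,"z": 35,"wx": 0,"wy": 0,"wz": 0},{"jaw": 0.6,"x": 0,"y": 0,"z": 15,"wx": 0,"wy": 0,"wz": 0},{"jaw": 0.5,"x": 0,"y": 0,"z": 0,"wx": 0,"wy": 0,"wz": 0},{"jaw": 0.42,"x": 0,"y": 0,"z": 0,"wx": 0,"wy": 0,"wz": 0},{"jaw": 0.35,"x": 0,"y": 0,"z": 0,"wx": 0,"wy": 0,"wz": 0},{"jaw": 0.25,"x": 0,"y": 0,"z": 0,"wx": 0,"wy": 0,"wz": 0},{"jaw": 0.2,"x": 0,"y": 0,"z": 0,"wx": 0,"wy": 0,"wz": 0}]' --grip_force 14

```text
time: 12.8
tool_pos: [600.0, 292.8, 16.2]
orientation: [2.446, 1.97, 0.003]
wrist_force: [-0.1, -0.1, 7.0]
width: 31.7
grip_force: 14.0
```

```bash
python3 -c "
from h import *
go(('v20',115),('B',115),('B',19))"
```

```text
t 12.8 p [600.  292.8  16.2] wz needed 0.0 tilt z [ 0.002  0.001 -1.   ] w 31.7 gf 14.0 F [-0.1 -0.1  7. ]
-> v20 115 tool shift [ -1.8   0.2 -98.8]
-> B 115 tool shift [-5.337e+02  6.830e+01 -5.000e-01]
-> B 19 tool shift [-0.1 -0.2 96. ]
```

servo_tool --commands '[{"jaw": 0.2,"x": 0,"y": 0,"z": -15,"wx": 0,"wy": 0,"wz": 0},{"jaw": 0.2,"x": 0,"y": 0,"z": -42,"wx": 0,"wy": 0,"wz": 0},{"jaw": 0.2,"x": 0,"y": 0,"z": -42,"wx": 0,"wy": 0,"wz": 0},{"jaw": 0.2,"x": -25,"y": 3.2,"z": 0,"wx": 0,"wy": 0,"wz": 0},{"jaw": 0.2,"x": -50,"y": 6.4,"z": 0,"wx": 0,"wy": 0,"wz": 0},{"jaw": 0.2,"x": -55,"y": 7,"z": 0,"wx": 0,"wy": 0,"wz": 0},{"jaw": 0.2,"x": -55,"y": 7,"z": 0,"wx": 0,"wy": 0,"wz": 0},{"jaw": 0.2,"x": -55,"y": 7,"z": 0,"wx": 0,"wy": 0,"wz": 0},{"jaw": 0.2,"x": -55,"y": 7,"z": 0,"wx": 0,"wy": 0,"wz": 0},{"jaw": 0.2,"x": -55,"y": 7,"z": 0,"wx": 0,"wy": 0,"wz": 0}]'

```text
time: 14.05
tool_pos: [568.1, -60.6, 115.0]
orientation: [2.446, 1.97, 0.001]
wrist_force: [0.6, -0.1, -1.0]
width: 31.7
grip_force: 14.0
```

servo_tool --commands '[{"jaw": 0.2,"x": -55,"y": 7,"z": 0,"wx": 0,"wy": 0,"wz": 0},{"jaw": 0.2,"x": -50,"y": 6.4,"z": 0,"wx": 0,"wy": 0,"wz": 0},{"jaw": 0.2,"x": -45,"y": 5.7,"z": 0,"wx": 0,"wy": 0,"wz": 0},{"jaw": 0.2,"x": -25,"y": 3.2,"z": 0,"wx": 0,"wy": 0,"wz": 0},{"jaw": 0.2,"x": -8,"y": 1,"z": 0,"wx": 0,"wy": 0,"wz": 0},{"jaw": 0.2,"x": 0,"y": 0,"z": 0,"wx": 0,"wy": 0,"wz": 0},{"jaw": 0.2,"x": 0,"y": 0,"z": 0,"wx": 0,"wy": 0,"wz": 0}]'

```text
time: 14.92
tool_pos: [552.3, -241.6, 114.2]
orientation: [-2.446, -1.972, -0.0]
wrist_force: [0.4, 0.0, -0.1]
width: 31.6
grip_force: 14.0
```

```bash
python3 -c "
from h import *
go(('B',115),('B',19.5))"
```

```text
t 14.93 p [ 552.3 -241.6  114.2] wz needed 0.002 tilt z [ 0.  0. -1.] w 31.6 gf 14.0 F [ 0.4  0.  -0.1]
-> B 115 tool shift [-3.3  1.  -0.8]
-> B 19.5 tool shift [-0.  -0.  95.5]
```

servo_tool --commands '[{"jaw": 0.2,"x": -2.5,"y": 0.8,"z": 0,"wx": 0,"wy": 0,"wz": 0},{"jaw": 0.2,"x": 0,"y": 0,"z": 30,"wx": 0,"wy": 0,"wz": 0},{"jaw": 0.2,"x": 0,"y": 0,"z": 35,"wx": 0,"wy": 0,"wz": 0},{"jaw": 0.2,"x": 0,"y": 0,"z": 17,"wx": 0,"wy": 0,"wz": 0},{"jaw": 0.2,"x": 0,"y": 0,"z": 8,"wx": 0,"wy": 0,"wz": 0},{"jaw": 0.2,"x": 0,"y": 0,"z": 2,"wx": 0,"wy": 0,"wz": 0},{"jaw": 0.2,"x": 0,"y": 0,"z": 0,"wx": 0,"wy": 0,"wz": 0},{"jaw": 0.2,"x": 0,"y": 0,"z": 0,"wx": 0,"wy": 0,"wz": 0}]'

```text
time: 15.92
tool_pos: [552.7, -245.4, 22.8]
orientation: [2.446, 1.97, 0.001]
wrist_force: [-0.4, 0.4, -0.4]
width: 31.9
grip_force: 14.0
```

servo_tool --commands '[{"jaw": 0.2,"x": 0.5,"y": 0,"z": 1.5,"wx": 0,"wy": 0,"wz": 0},{"jaw": 0.2,"x": 0,"y": 0,"z": 1.5,"wx": 0,"wy": 0,"wz": 0},{"jaw": 0.2,"x": 0,"y": 0,"z": 0.5,"wx": 0,"wy": 0,"wz": 0},{"jaw": 0.35,"x": 0,"y": 0,"z": 0,"wx": 0,"wy": 0,"wz": 0},{"jaw": 0.42,"x": 0,"y": 0,"z": 0,"wx": 0,"wy": 0,"wz": 0},{"jaw": 0.6,"x": 0,"y": 0,"z": 0,"wx": 0,"wy": 0,"wz": 0},{"jaw": 0.6,"x": 0,"y": 0,"z": 0,"wx": 0,"wy": 0,"wz": 0},{"jaw": 0.6,"x": 0,"y": 0,"z": -20,"wx": 0,"wy": 0,"wz": 0},{"jaw": 0.65,"x": 0,"y": 0,"z": -55,"wx": 0,"wy": 0,"wz": 0},{"jaw": 0.7,"x": 0,"y": 0,"z": -55,"wx": 0,"wy": 0,"wz": 0}]'

```text
time: 17.18
tool_pos: [552.3, -244.7, 151.4]
orientation: [2.447, 1.97, 0.0]
wrist_force: [0.3, -0.4, -0.0]
width: 65.0
grip_force: 0.0
```

```bash
python3 -c "
from h import *
go(('v50',145),('v50',26))"
```

```text
t 17.18 p [ 552.3 -244.7  151.4] wz needed 0.0 tilt z [ 0.001 -0.    -1.   ] w 65.0 gf 0.0 F [ 0.3 -0.4 -0. ]
-> v50 145 tool shift [ 343.3 -168.4    6.3]
-> v50 26 tool shift [ 0.00e+00 -1.00e-01  1.19e+02]
```

servo_tool --commands '[{"jaw": 0.7,"x": 25,"y": -12.3,"z": 0,"wx": 0,"wy": 0,"wz": 0},{"jaw": 0.7,"x": 45,"y": -22,"z": 0,"wx": 0,"wy": 0,"wz": 0},{"jaw": 0.7,"x": 45,"y": -22,"z": 0,"wx": 0,"wy": 0,"wz": 0},{"jaw": 0.7,"x": 45,"y": -22,"z": 0,"wx": 0,"wy": 0,"wz": 0},{"jaw": 0.7,"x": 45,"y": -22,"z": 0,"wx": 0,"wy": 0,"wz": 0},{"jaw": 0.7,"x": 45,"y": -22,"z": 0,"wx": 0,"wy": 0,"wz": 0},{"jaw": 0.7,"x": 45,"y": -22,"z": 0,"wx": 0,"wy": 0,"wz": 0},{"jaw": 0.7,"x": 45,"y": -22,"z": 0,"wx": 0,"wy": 0,"wz": 0},{"jaw": 0.7,"x": 3.3,"y": -2,"z": 0,"wx": 0,"wy": 0,"wz": 0},{"jaw": 0.7,"x": 0,"y": 0,"z": 0,"wx": 0,"wy": 0,"wz": 0}]'

```text
time: 18.42
tool_pos: [461.5, 126.4, 149.3]
orientation: [2.446, 1.971, 0.002]
wrist_force: [0.8, 0.3, -0.2]
width: 66.1
grip_force: 0.0
```

```bash
python3 -c "
from h import *
go(('v50',26))"
```

```text
t 18.43 p [461.5 126.4 149.3] wz needed 0.001 tilt z [ 0.001  0.    -1.   ] w 66.1 gf 0.0 F [ 0.8  0.3 -0.2]
-> v50 26 tool shift [  0.   -0.6 123.3]
```

servo_tool --commands '[{"jaw": 0.7,"x": 0,"y": -0.6,"z": 30,"wx": 0,"wy": 0,"wz": 0},{"jaw": 0.7,"x": 0,"y": 0,"z": 40,"wx": 0,"wy": 0,"wz": 0},{"jaw": 0.7,"x": 0,"y": 0,"z": 40,"wx": 0,"wy": 0,"wz": 0},{"jaw": 0.7,"x": 0,"y": 0,"z": 18,"wx": 0,"wy": 0,"wz": 0},{"jaw": 0.6,"x": 0,"y": 0,"z": 0,"wx": 0,"wy": 0,"wz": 0},{"jaw": 0.53,"x": 0,"y": 0,"z": 0,"wx": 0,"wy": 0,"wz": 0},{"jaw": 0.46,"x": 0,"y": 0,"z": 0,"wx": 0,"wy": 0,"wz": 0},{"jaw": 0.35,"x": 0,"y": 0,"z": 0,"wx": 0,"wy": 0,"wz": 0},{"jaw": 0.3,"x": 0,"y": 0,"z": 0,"wx": 0,"wy": 0,"wz": 0},{"jaw": 0.3,"x": 0,"y": 0,"z": 0,"wx": 0,"wy": 0,"wz": 0}]' --grip_force 18

```text
time: 19.68
tool_pos: [461.5, 126.6, 21.5]
orientation: [2.446, 1.97, 0.003]
wrist_force: [1.4, -1.9, 6.5]
width: 41.3
grip_force: 18.0
```

```bash
python3 -c "
from h import *
go(('v50',125),('C',125),('C',26))"
```

```text
t 19.68 p [461.5 126.6  21.5] wz needed 0.001 tilt z [ 0.002  0.    -1.   ] w 41.3 gf 18.0 F [ 1.4 -1.9  6.5]
-> v50 125 tool shift [-1.000e-01 -3.000e-01 -1.035e+02]
-> C 125 tool shift [-2.684e+02  1.686e+02  2.000e-01]
-> C 26 tool shift [-0.1 -0.2 99. ]
```

servo_tool --commands '[{"jaw": 0.3,"x": 0,"y": 0,"z": -15,"wx": 0,"wy": 0,"wz": 0},{"jaw": 0.3,"x": 0,"y": 0,"z": -45,"wx": 0,"wy": 0,"wz": 0},{"jaw": 0.3,"x": 0,"y": 0,"z": -43,"wx": 0,"wy": 0,"wz": 0},{"jaw": 0.3,"x": -20,"y": 12.6,"z": 0,"wx": 0,"wy": 0,"wz": 0},{"jaw": 0.3,"x": -40,"y": 25.1,"z": 0,"wx": 0,"wy": 0,"wz": 0},{"jaw": 0.3,"x": -45,"y": 28.3,"z": 0,"wx": 0,"wy": 0,"wz": 0},{"jaw": 0.3,"x": -45,"y": 28.3,"z": 0,"wx": 0,"wy": 0,"wz": 0},{"jaw": 0.3,"x": -45,"y": 28.3,"z": 0,"wx": 0,"wy": 0,"wz": 0},{"jaw": 0.3,"x": -40,"y": 25.1,"z": 0,"wx": 0,"wy": 0,"wz": 0},{"jaw": 0.3,"x": -23,"y": 14.5,"z": 0,"wx": 0,"wy": 0,"wz": 0}]'

```text
time: 20.92
tool_pos: [564.2, -161.9, 124.2]
orientation: [2.448, 1.969, 0.0]
wrist_force: [0.9, -0.2, -0.8]
width: 41.7
grip_force: 18.0
```

servo_tool --commands '[{"jaw": 0.3,"x": -8,"y": 5,"z": 0,"wx": 0,"wy": 0,"wz": 0},{"jaw": 0.3,"x": 0,"y": 0,"z": 0,"wx": 0,"wy": 0,"wz": 0},{"jaw": 0.3,"x": 0,"y": 0,"z": 0,"wx": 0,"wy": 0,"wz": 0}]'

```text
time: 21.3
tool_pos: [567.1, -167.8, 123.7]
orientation: [-2.446, -1.971, -0.0]
wrist_force: [-0.0, 0.5, -0.8]
width: 41.8
grip_force: 18.0
```

```bash
python3 -c "
from h import *
go(('C',125),('C',24.8))"
```

```text
t 21.3 p [ 567.1 -167.8  123.7] wz needed 0.001 tilt z [ 0.  0. -1.] w 41.8 gf 18.0 F [-0.   0.5 -0.8]
-> C 125 tool shift [-3.4  2.2 -1.3]
-> C 24.8 tool shift [ -0.    0.  100.2]
```

servo_tool --commands '[{"jaw": 0.3,"x": -3.4,"y": 2.2,"z": 0,"wx": 0,"wy": 0,"wz": 0},{"jaw": 0.3,"x": 0,"y": 0,"z": 30,"wx": 0,"wy": 0,"wz": 0},{"jaw": 0.3,"x": 0,"y": 0,"z": 35,"wx": 0,"wy": 0,"wz": 0},{"jaw": 0.3,"x": 0,"y": 0,"z": 20,"wx": 0,"wy": 0,"wz": 0},{"jaw": 0.3,"x": 0,"y": 0,"z": 8,"wx": 0,"wy": 0,"wz": 0},{"jaw": 0.3,"x": 0,"y": 0,"z": 3,"wx": 0,"wy": 0,"wz": 0},{"jaw": 0.3,"x": 0,"y": 0,"z": 0,"wx": 0,"wy": 0,"wz": 0},{"jaw": 0.3,"x": 0,"y": 0,"z": 0,"wx": 0,"wy": 0,"wz": 0}]'

```text
time: 22.3
tool_pos: [569.0, -172.8, 28.2]
orientation: [2.446, 1.97, 0.001]
wrist_force: [-0.5, -0.2, -0.6]
width: 41.8
grip_force: 18.0
```

servo_tool --commands '[{"jaw": 0.3,"x": 1,"y": 0,"z": 1.5,"wx": 0,"wy": 0,"wz": 0},{"jaw": 0.3,"x": 0,"y": 0,"z": 1.5,"wx": 0,"wy": 0,"wz": 0},{"jaw": 0.3,"x": 0,"y": 0,"z": 0.6,"wx": 0,"wy": 0,"wz": 0},{"jaw": 0.46,"x": 0,"y": 0,"z": 0,"wx": 0,"wy": 0,"wz": 0},{"jaw": 0.54,"x": 0,"y": 0,"z": 0,"wx": 0,"wy": 0,"wz": 0},{"jaw": 0.7,"x": 0,"y": 0,"z": 0,"wx": 0,"wy": 0,"wz": 0},{"jaw": 0.7,"x": 0,"y": 0,"z": 0,"wx": 0,"wy": 0,"wz": 0},{"jaw": 0.7,"x": 0,"y": 0,"z": -25,"wx": 0,"wy": 0,"wz": 0},{"jaw": 0.75,"x": 0,"y": 0,"z": -60,"wx": 0,"wy": 0,"wz": 0},{"jaw": 0.8,"x": 0,"y": 0,"z": -60,"wx": 0,"wy": 0,"wz": 0}]'

```text
time: 23.55
tool_pos: [568.6, -171.6, 170.4]
orientation: [-2.447, -1.97, 0.001]
wrist_force: [1.3, 0.7, 0.2]
width: 74.2
grip_force: 0.0
```

```bash
python3 -c "
from h import *
go(('v100',165),('v100',32))"
```

```text
t 23.55 p [ 568.6 -171.6  170.4] wz needed 0.0 tilt z [-0.001  0.    -1.   ] w 74.2 gf 0.0 F [1.3 0.7 0.2]
-> v100 165 tool shift [ 489.7 -208.4    5.6]
-> v100 32 tool shift [-0.00e+00  1.00e-01  1.33e+02]
```

servo_tool --commands '[{"jaw": 0.8,"x": 25,"y": -10.6,"z": 0,"wx": 0,"wy": 0,"wz": 0},{"jaw": 0.8,"x": 50,"y": -21.3,"z": 0,"wx": 0,"wy": 0,"wz": 0},{"jaw": 0.8,"x": 54,"y": -23,"z": 0,"wx": 0,"wy": 0,"wz": 0},{"jaw": 0.8,"x": 54,"y": -23,"z": 0,"wx": 0,"wy": 0,"wz": 0},{"jaw": 0.8,"x": 54,"y": -23,"z": 0,"wx": 0,"wy": 0,"wz": 0},{"jaw": 0.8,"x": 54,"y": -23,"z": 0,"wx": 0,"wy": 0,"wz": 0},{"jaw": 0.8,"x": 54,"y": -23,"z": 0,"wx": 0,"wy": 0,"wz": 0},{"jaw": 0.8,"x": 54,"y": -23,"z": 0,"wx": 0,"wy": 0,"wz": 0},{"jaw": 0.8,"x": 50,"y": -21.3,"z": 0,"wx": 0,"wy": 0,"wz": 0},{"jaw": 0.8,"x": 35,"y": -15,"z": 0,"wx": 0,"wy": 0,"wz": 0}]'

```text
time: 24.8
tool_pos: [469.9, 347.3, 168.8]
orientation: [-2.446, -1.972, -0.0]
wrist_force: [-0.0, 0.2, 0.6]
width: 75.2
grip_force: 0.0
```

servo_tool --commands '[{"jaw": 0.8,"x": 6,"y": -2.5,"z": 0,"wx": 0,"wy": 0,"wz": 0},{"jaw": 0.8,"x": 0,"y": 0,"z": 0,"wx": 0,"wy": 0,"wz": 0},{"jaw": 0.8,"x": 0,"y": 0,"z": 0,"wx": 0,"wy": 0,"wz": 0}]'

```text
time: 25.18
tool_pos: [470.0, 350.4, 168.9]
orientation: [2.448, 1.969, -0.0]
wrist_force: [-0.1, -0.3, -0.4]
width: 75.1
grip_force: 0.0
```

```bash
python3 -c "
from h import *
go(('v100',30))"
```

```text
t 25.18 p [470.  350.4 168.9] wz needed -0.001 tilt z [ 0. -0. -1.] w 75.1 gf 0.0 F [-0.1 -0.3 -0.4]
-> v100 30 tool shift [  0.7  -0.7 138.9]
```

servo_tool --commands '[{"jaw": 0.8,"x": 0.7,"y": -0.7,"z": 30,"wx": 0,"wy": 0,"wz": 0},{"jaw": 0.8,"x": 0,"y": 0,"z": 45,"wx": 0,"wy": 0,"wz": 0},{"jaw": 0.8,"x": 0,"y": 0,"z": 45,"wx": 0,"wy": 0,"wz": 0},{"jaw": 0.8,"x": 0,"y": 0,"z": 18,"wx": 0,"wy": 0,"wz": 0},{"jaw": 0.7,"x": 0,"y": 0,"z": 0,"wx": 0,"wy": 0,"wz": 0},{"jaw": 0.63,"x": 0,"y": 0,"z": 0,"wx": 0,"wy": 0,"wz": 0},{"jaw": 0.57,"x": 0,"y": 0,"z": 0,"wx": 0,"wy": 0,"wz": 0},{"jaw": 0.45,"x": 0,"y": 0,"z": 0,"wx": 0,"wy": 0,"wz": 0},{"jaw": 0.4,"x": 0,"y": 0,"z": 0,"wx": 0,"wy": 0,"wz": 0},{"jaw": 0.4,"x": 0,"y": 0,"z": 0,"wx": 0,"wy": 0,"wz": 0}]' --grip_force 25

```text
time: 26.42
tool_pos: [470.1, 352.8, 32.5]
orientation: [2.446, 1.97, 0.005]
wrist_force: [2.4, -1.5, 7.2]
width: 51.5
grip_force: 25.0
```

```bash
python3 -c "
from h import *
go(('v100',135),('D',135),('D',35))"
```

```text
t 26.43 p [470.1 352.8  32.5] wz needed 0.0 tilt z [ 0.003  0.002 -1.   ] w 51.5 gf 25.0 F [ 2.4 -1.5  7.2]
-> v100 135 tool shift [-1.400e+00 -1.000e-01 -1.025e+02]
-> D 135 tool shift [-4.147e+02  2.085e+02 -3.000e-01]
-> D 35 tool shift [ -0.2  -0.3 100. ]
```

servo_tool --commands '[{"jaw": 0.4,"x": 0,"y": 0,"z": -15,"wx": 0,"wy": 0,"wz": 0},{"jaw": 0.4,"x": 0,"y": 0,"z": -45,"wx": 0,"wy": 0,"wz": 0},{"jaw": 0.4,"x": 0,"y": 0,"z": -45,"wx": 0,"wy": 0,"wz": 0},{"jaw": 0.4,"x": -20,"y": 10,"z": 0,"wx": 0,"wy": 0,"wz": 0},{"jaw": 0.4,"x": -40,"y": 20.1,"z": 0,"wx": 0,"wy": 0,"wz": 0},{"jaw": 0.4,"x": -46,"y": 23.1,"z": 0,"wx": 0,"wy": 0,"wz": 0},{"jaw": 0.4,"x": -46,"y": 23.1,"z": 0,"wx": 0,"wy": 0,"wz": 0},{"jaw": 0.4,"x": -46,"y": 23.1,"z": 0,"wx": 0,"wy": 0,"wz": 0},{"jaw": 0.4,"x": -46,"y": 23.1,"z": 0,"wx": 0,"wy": 0,"wz": 0},{"jaw": 0.4,"x": -46,"y": 23.1,"z": 0,"wx": 0,"wy": 0,"wz": 0}]'

```text
time: 27.68
tool_pos: [548.7, 35.7, 135.1]
orientation: [-2.446, -1.969, 0.002]
wrist_force: [-0.3, 0.8, -1.5]
width: 51.2
grip_force: 25.0
```

servo_tool --commands '[{"jaw": 0.4,"x": -46,"y": 23.1,"z": 0,"wx": 0,"wy": 0,"wz": 0},{"jaw": 0.4,"x": -40,"y": 20.1,"z": 0,"wx": 0,"wy": 0,"wz": 0},{"jaw": 0.4,"x": -25,"y": 12.6,"z": 0,"wx": 0,"wy": 0,"wz": 0},{"jaw": 0.4,"x": -12,"y": 6,"z": 0,"wx": 0,"wy": 0,"wz": 0},{"jaw": 0.4,"x": 0,"y": 0,"z": 0,"wx": 0,"wy": 0,"wz": 0},{"jaw": 0.4,"x": 0,"y": 0,"z": 0,"wx": 0,"wy": 0,"wz": 0}]'

```text
time: 28.42
tool_pos: [583.2, -94.4, 135.7]
orientation: [-2.446, -1.971, 0.0]
wrist_force: [-0.2, 0.7, -2.1]
width: 52.0
grip_force: 25.0
```

```bash
python3 -c "
from h import *
go(('D',135),('D',35.8))"
```

```text
t 28.43 p [583.2 -94.4 135.7] wz needed 0.001 tilt z [-0.  0. -1.] w 52.0 gf 25.0 F [-0.2  0.7 -2.1]
-> D 135 tool shift [-3.5  2.2  0.7]
-> D 35.8 tool shift [-0.   0.  99.2]
```

servo_tool --commands '[{"jaw": 0.4,"x": -2.5,"y": 2,"z": 0,"wx": 0,"wy": 0,"wz": 0},{"jaw": 0.4,"x": 0,"y": 0,"z": 30,"wx": 0,"wy": 0,"wz": 0},{"jaw": 0.4,"x": 0,"y": 0,"z": 35,"wx": 0,"wy": 0,"wz": 0},{"jaw": 0.4,"x": 0,"y": 0,"z": 21,"wx": 0,"wy": 0,"wz": 0},{"jaw": 0.4,"x": 0,"y": 0,"z": 8,"wx": 0,"wy": 0,"wz": 0},{"jaw": 0.4,"x": 0,"y": 0,"z": 3,"wx": 0,"wy": 0,"wz": 0},{"jaw": 0.4,"x": 0,"y": 0,"z": 0,"wx": 0,"wy": 0,"wz": 0},{"jaw": 0.4,"x": 0,"y": 0,"z": 0,"wx": 0,"wy": 0,"wz": 0}]'

```text
time: 29.42
tool_pos: [585.3, -98.3, 39.7]
orientation: [2.446, 1.97, 0.001]
wrist_force: [0.1, -0.1, -2.5]
width: 51.6
grip_force: 25.0
```

servo_tool --commands '[{"jaw": 0.4,"x": 0,"y": 0,"z": 1.5,"wx": 0,"wy": 0,"wz": 0},{"jaw": 0.4,"x": 0,"y": 0,"z": 1.5,"wx": 0,"wy": 0,"wz": 0},{"jaw": 0.4,"x": 0,"y": 0,"z": 1,"wx": 0,"wy": 0,"wz": 0},{"jaw": 0.57,"x": 0,"y": 0,"z": 0,"wx": 0,"wy": 0,"wz": 0},{"jaw": 0.65,"x": 0,"y": 0,"z": 0,"wx": 0,"wy": 0,"wz": 0},{"jaw": 0.8,"x": 0,"y": 0,"z": 0,"wx": 0,"wy": 0,"wz": 0},{"jaw": 0.8,"x": 0,"y": 0,"z": 0,"wx": 0,"wy": 0,"wz": 0},{"jaw": 0.8,"x": 0,"y": 0,"z": -25,"wx": 0,"wy": 0,"wz": 0},{"jaw": 0.8,"x": 0,"y": 0,"z": -60,"wx": 0,"wy": 0,"wz": 0},{"jaw": 0.8,"x": 0,"y": 0,"z": -60,"wx": 0,"wy": 0,"wz": 0}]'

```text
time: 30.68
tool_pos: [584.6, -98.2, 181.4]
orientation: [-2.447, -1.97, 0.001]
wrist_force: [0.5, -0.6, 0.2]
width: 75.2
grip_force: 0.0
```

servo_tool --commands '[{"jaw": 0.8,"x": 30,"y": 0,"z": -10,"wx": 0,"wy": 0,"wz": 0},{"jaw": 0.8,"x": 50,"y": -20,"z": 0,"wx": 0,"wy": 0,"wz": 0},{"jaw": 0.8,"x": 50,"y": -20,"z": 0,"wx": 0,"wy": 0,"wz": 0},{"jaw": 0.8,"x": 50,"y": -20,"z": 0,"wx": 0,"wy": 0,"wz": 0},{"jaw": 0.8,"x": 50,"y": -20,"z": 0,"wx": 0,"wy": 0,"wz": 0},{"jaw": 0.8,"x": 30,"y": 0,"z": 0,"wx": 0,"wy": 0,"wz": 0},{"jaw": 0.8,"x": 0,"y": 0,"z": 0,"wx": 0,"wy": 0,"wz": 0},{"jaw": 0.8,"x": 0,"y": 0,"z": 0,"wx": 0,"wy": 0,"wz": 0}]'

```text
time: 31.68
tool_pos: [562.2, 172.1, 189.7]
orientation: [2.447, 1.97, -0.001]
wrist_force: [-0.0, -0.4, 0.1]
width: 75.4
grip_force: 0.0
```

```bash
python3 -c "
from h import *
go()
T=eyes.camera('top');S=eyes.camera('scene')
A=cv2.resize(T['frame'][130:225,340:490],None,fx=5,fy=5,interpolation=cv2.INTER_CUBIC)[:,:750]
B=cv2.resize(S['frame'][130:260,150:300],None,fx=4,fy=4,interpolation=cv2.INTER_CUBIC)
cv2.imwrite('pics/endT.png',A);cv2.imwrite('pics/endS.png',B)
for n,h in (('A',55),('B',65),('C',80),('D',101)): print(n,'seal expect top crop',((proj(T,[*P[n],h])-[340,130])*5+2).round(),'scene crop',((proj(S,[*P[n],h])-[150,130])*4+1.5).round())
"
```

```text
t 31.68 p [562.2 172.1 189.7] wz needed 0.0 tilt z [-0. -0. -1.] w 75.4 gf 0.0 F [-0.  -0.4  0.1]
A seal expect top crop [579. 266.] scene crop [164. 153.]
B seal expect top crop [446. 236.] scene crop [241. 189.]
C seal expect top crop [313. 204.] scene crop [324. 221.]
D seal expect top crop [179. 167.] scene crop [411. 248.]
```

View pics/endT.png

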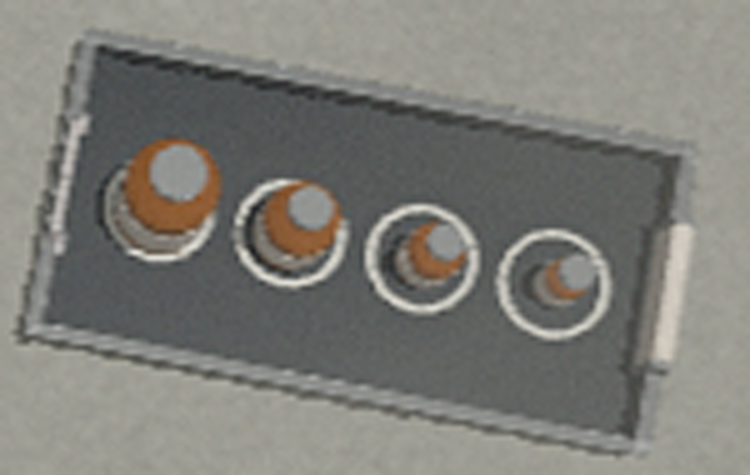

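View pics/endS.png

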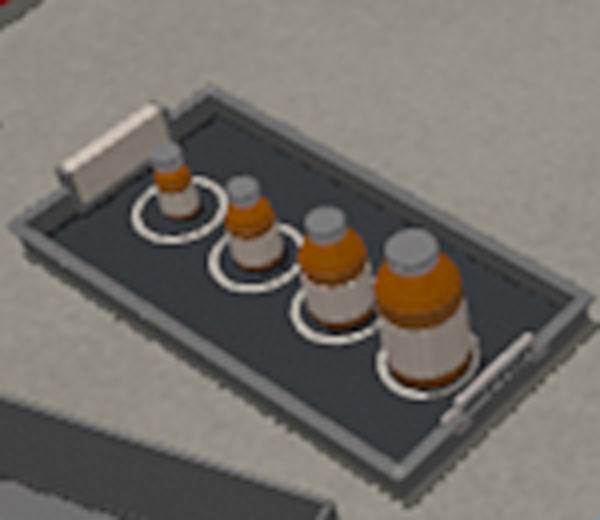

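All four vials stand upright on their rings. In the top crop the seals are at (577,271), (445,241), (311,205) and (178,170), against expected (579,266), (446,236), (313,204) and (179,167). That puts each within about 3 mm, and the scene view agrees.

```bash
python3 -c "
from h import *
print(r.sign_off())"
```

```text
the job is handed in; nothing more can be done
None
```

The four vials stand upright on their ring marks in size order, smallest at the white-card end, each within about 3 mm of its ring centre in the final pictures; the job is handed in at about 32 s, with no verdict returned.

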